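# Stamp a freezer-rack tag in the spring marking stamp

### The arm

A 6-joint arm with a two-finger parallel gripper is mounted at the origin on the work surface. World frame = base frame: x ahead of the robot, y to its left, z up, the work surface at z = 0. Lengths are in m, angles in rad, forces in N, time in s.
With the tool pointing down it reaches from about 0.35 to 0.8 m from the base axis. Payload 7.3 kg.
Tool frame: the origin (TCP) lies on the mounting face of the last link; the fingertips stand 173 mm ahead of it and the grasp point (between the pads) lies 155 mm ahead of it (manip.tips_ahead is the distance from the TCP to the fingertips, in m); z points along the fingers, y is the line along which they close (so a half turn about z gives the same grasp; the last joint's range is limited). The gripper opens to 85 mm and grips with 20 to 120 N. Pads are 22 mm wide; open, the fingers measure 114 mm over their backs; the gripper's body (76 mm by 85 mm) begins 54 mm behind the grasp point. The pads swing forward as they close: fully open they stand 13 mm farther back than shut.
Start: joints at [1.203, 0.342, 1.524, -0, 1.275, -0.146], TCP at [0.115, 0.512, 0.405] pointing down, gripper open.
Joint ranges: [-2.53, 2.53], [-0.77, 2.02], [0.04, 2.7], [-1, 4.14], [0.28, 2.66], [-3.11, 3.11]. Speed limits (rad/s): [2.57, 2.57, 3.14, 3.14, 3.14, 3.14].

### API

Orientations are given as a unit quaternion [x, y, z, w].
In Python, from plant import manip, cams gives the robot as it stands.
- The arm moves only by the tool servo_tool, never from a script. Its argument "targets" is a list of rows, each a list of 5 numbers: the closure, from 0 (fully open) to 1 (shut), then the shift along the tool's x, y, z in cm, then the turn about the tool's z in degrees. A call has 1 to 12 rows; each row shifts and turns the commanded pose from where the row before left it, along the tool's axes as they then stand; what a row does not reach is not made up. A row lasts 1/8 s, in which the tool goes at most 62.5 mm and 10.7 degrees, less where a joint would pass 70% of its speed; a pose out of reach is approached as far as the arm can. A call with a gripper value outside its range is refused whole. The fingers move at their own pace and stop on an object; "squeeze" is the grip in N (left out, the last holds). Time passes only in rows, so rows that do not move let the fingers close. It gives the time, the measured TCP pose, the force, the opening and the grip force at its end, in the units of the state.
- manip.get_state(): the state, without advancing time (a new reading comes with each control period).
- cams.camera(name): name is "side" or "top" or "wrist"; returns the picture (480x640x3 uint8, red, green, blue); there is no depth.
- cams.get_calibration(name): a dict with "K" (3x3 intrinsics, pixels), "R" (3x3) and "t" (3): a world point X has camera coordinates R X + t; the wrist camera has in their place "tool_from_camera" (4x4, takes a point from camera to tool coordinates, whose origin is the TCP and whose axes are the flange's). Camera axes: x right, y down, z forward; pixel columns grow to the right and rows downward; lengths in m; the calibration is good to about 2 mm. A picture is of the moment at which its call begins: read the wrist's pose just before it. get_calibration takes no time and is no camera call.
- manip.job_done(): hands the job in; it is judged then, once.
The state is a dict: "time": time; "q": joint angles; "dq": joint speeds; "joint_efforts": joint torques, N m; "tcp_pos": TCP position; "eef_rot": TCP orientation; "ft_force": force on the tool from outside, world axes, zero at the start; "torque": the same for the moment, N m; "width": finger opening in m; "gripper_force": force on a finger pad.
Only numpy, scipy, OpenCV 4.12 (cv2) and the standard library are available. Lean on these libraries where they do the work, as an engineer would, in place of code of your own. Each camera call takes 0.05 s, during which the arm holds its last target. There are 200 camera calls.

### The job

The blue aluminium rack tag lies part-way into the channel of the spring marking stamp: first slide it gently fully home against the end stop. Then pull the black knob up until the sear catches, without hauling the striker hard against its buffer, let go so that it stands cocked, and press the red trigger pad to fire it onto the tag. Let it fly only by the trigger and only with the tag home, and do not touch the tag while the striker is drawn; leave the tag home, the striker down, the trigger back up and the other things on the bench where they are.

Things in the scene. Friction and masses are not known exactly. Their poses are not given: they have to be found in the camera images.
- stamp: Bench spring marking stamp, pale grey casting, bolted down: base 160 x 170 mm, 24 mm high, ending at x = -85 mm (free space beyond, down to the table). Origin: on the table under the vertical striker axis. x runs along the tag channel from its open mouth (-x) to the stop (+x); column at y = +74 to +110 mm; trigger towards -y. 233 mm tall at rest.
- channel_mouth (a point): Point on the anvil, 34 mm above the table, at the mouth of the tag channel (x = -70 mm on the stamp). Steel anvil 56 mm wide, x = -82 to +50 mm. Rails 33 mm apart and 8 mm high run from here to x = +28 mm; for the first 34 mm lips over them (top 45 mm above the table) keep the tag from lifting.
- barrel_cap (a point): Point on the striker axis, top of the spring barrel's cap, 193 mm above the table. Barrel 19.5 mm radius, from 152 mm up; below it an open window in which the brass sear collar (24 mm diameter) is seen, then a guide bush of 16 mm radius from 85 to 99 mm. Arms run from barrel and bush to the column.
- nest_stop: Small steel end stop of the channel, 8 x 24 x 9 mm. Origin: on the anvil at the middle of its face, x = +22 mm in the stamp's frame; its x as the stamp's. The tag's far end butts on it. It is held by a small screw and must be met gently: 25 N or more shifts it.
- tag: The blue-anodised aluminium freezer-rack tag to be marked: flat foot 110 x 30 x 4 mm with an upturned tab (4 mm thick, 30 mm wide, 28 mm high over the underside) at its -x end, 42 g. Origin: centre of the foot's underside; x along the foot, away from the tab. It lies between the rails with its tab towards the channel's mouth, 12 to 32 mm short of home, and slides easily.
- tag_tab (a point): Point on the tag: middle of the outer (-x) face of its tab, 14 mm above the tag's underside. Push here along the stamp's +x.
- tag_home (a point): Point fixed to the stamp where the tag's origin is when it is home against the stop (x = -33 mm, 34 mm above the table).
- knob: Knurled black draw knob with a red top, on the end of the striker rod; 30 mm diameter, 24 mm high, gripped from above. Origin: its centre, 220 mm above the table at rest, on the striker axis; it rises straight up with the striker. The barrel cap is 15 mm below its underside at rest.
- striker (a joint): Draw of the striker (m): 0 at rest, the die 3 mm clear of the tag; grows as the knob is pulled up, against 0.4 N per mm. Lock-nuts set the draw at which the sear catches to anything from 18 to 35 mm; the setting is unknown: pull until it catches. Fired, it overshoots 0, hits the tag and springs back to about 0.
- rod_top (a point): Point at the top of the knob, 13.5 mm over its centre. Feel of the draw: from 13 mm before the catch the sear rides on the collar and adds up to 3 N; when it snaps in, that goes; some 2 mm higher the buffer is met. Lowered 1 mm or more from the catch, the striker rests on the sear, which carries the whole spring: the knob no longer pulls.
- buffer: Orange polyurethane buffer ring under the spring barrel, 22 mm diameter, 5 mm thick. Origin: centre of its underside. The sear collar meets it about 2 mm above the point where the sear catches; it yields 1 mm per 8 N, so it is felt as a sudden stiffening of the pull. 12 N on it (on top of the spring's pull) is too much.
- trigger (a joint): Angle of the trigger lever (rad): 0 at rest with the sear in, grows as its pad is pressed down, up to 0.25; a return spring brings it back to 0. The sear lets go at about 0.14.
- pad: Red thumb pad of the trigger, 20 x 22 x 6 mm. Origin: middle of its top face, 122 mm above the table and at x = 0, y = -88 mm in the stamp's frame. Pressed straight down it goes about 10 mm to trip a cocked sear (2 to 4 N) and stops at about 17 mm; forcing it with 20 N or more bends it.
- tube_rack: blue 96-place tube rack, 85 x 125 x 44 mm, bystander; origin: centre of its underside
- tip_box: white pipette tip box with turquoise tips, 80 x 115 x 78 mm, bystander; origin: centre of its underside
- cryobox: yellow freezer box, 84 x 119 x 47 mm, bystander; origin: centre of its underside
- pcr_rack: pink PCR rack, 84 x 119 x 42 mm, bystander; origin: centre of its underside
- vial_rack: orange rack of small vials, 100 x 48 x 53 mm, bystander beyond the stamp; origin: centre of its underside
- done_tray: low pale tray of finished blue tags, 70 x 130 mm, 31 mm high at the tabs, bystander beside the stamp on its trigger side; origin: centre of its underside
- marker_pen: black marker pen, 128 mm long, 13 mm thick, bystander beside the stamp on its column side; origin: middle of its underside, lying along its x
Things that resemble listed ones, but are neither listed nor needed, are in the scene too. Leave any brown or turquoise look-alike of the tag alone.

How it is judged:
On the way, in this order (a step that is already met when the one before it is completed fails the run):
1. the tag is fully home against the end stop, the striker still down (x of tag in the frame of stamp above -0.0353 m and z of tag in the frame of stamp below 0.0365 m and value of joint striker below 0.006 m), for 0.2 s.
2. the striker stands drawn on its sear, let go by the fingers, the tag home (x of tag in the frame of stamp above -0.0353 m and z of tag in the frame of stamp below 0.0365 m and value of joint striker above 0.014 m and contact force between the fingers and knob below 0.2 N), for 0.4 s.
3. the striker is fired by the sear letting go: it flies down at more than 0.35 m/s with no finger on the knob, onto the tag (x of tag in the frame of stamp above -0.0353 m and z of tag in the frame of stamp below 0.0365 m and velocity of joint striker below -0.35 m/s and contact force between the fingers and knob below 0.2 N).
At the end, for the whole second after the job is handed in: The tag lies flat in the channel within 2.3 mm of home against the stop and at rest, the striker is down (within 4 mm of its rest position), the trigger has sprung back (below 0.05 rad) and the robot touches nothing (x of tag in the frame of stamp above -0.0353 m and z of tag in the frame of stamp below 0.0365 m and value of joint striker between -0.004 and 0.004 m and value of joint trigger below 0.05 rad and linear speed of tag below 0.02 m/s).
It fails at once if the striker drawn hard against its buffer (more than 12 N on the buffer) (contact force between knob and buffer above 12 N).
It fails at once if the tag rammed against the end stop (more than 25 N) or the trigger forced (more than 20 N on its pad) (contact force between tag and nest_stop above 25 N or contact force between the fingers and pad above 20 N).
It fails at once if the striker let fly without the tag home under it, or slipped from the fingers and let fly with the trigger not pressed (velocity of joint striker below -0.35 m/s and (x of tag in the frame of stamp below -0.037 m or value of joint trigger below 0.02 rad)).
It fails at once if the tag touched while the striker is drawn (value of joint striker above 0.012 m and contact force between the arm and tag above 0.3 N).
It fails at once if a bystander pushed more than 20 mm (distance of any of tube_rack, tip_box, cryobox, pcr_rack, vial_rack, done_tray, marker_pen from where it was at the start of the episode above 0.02 m).
It also fails if it takes over 72 s, if anything falls off the work surface, if the arm or the gripper's body presses on something with over 40 N, if the wrist force passes 120 N, or if a joint passes its speed limit or range.

## Working session

There is one attempt and no reset: what is moved stays moved. The work goes in short steps, Python scripts to look and compute and a tool call to move; the robot and the scene stay as the last step left them, time stands still between calls to the robot, and variables do not carry over. Pictures are saved under pics/ and viewed, at most 10 in all, crops included, and the job is handed in when it is done.

Besides the shell and the picture viewer there is one more tool, called after "Request:" as name(argument=value, ...), one argument or row to a line, values as JSON. servo_tool: Moves the arm, as the interface text tells. Its arguments: {"type":"object","properties":{"targets":{"type":"array"},"squeeze":{"type":"number"}},"required":["targets"]}

```bash
mkdir -p pics; cat > h.py <<'E'
import numpy as np,cv2
from plant import manip,cams
def ray(name,u,v,st=None):
    c=cams.get_calibration(name);d=np.linalg.solve(c["K"],[u,v,1.])
    if name=="wrist":
        from scipy.spatial.transform import Rotation as Ro
        T=np.array(c["tool_from_camera"]);R=Ro.from_quat(st["eef_rot"]).as_matrix()
        return R@T[:3,3]+st["tcp_pos"],R@T[:3,:3]@d
    R=np.array(c["R"]);return -R.T@c["t"],R.T@d
def plane(name,u,v,z,st=None):
    o,d=ray(name,u,v,st);return o+d*(z-o[2])/d[2]
def proj(name,X):
    c=cams.get_calibration(name);p=np.array(c["K"])@(np.array(c["R"])@X+c["t"]);return p[:2]/p[2]
def save(f,im): cv2.imwrite(f,cv2.cvtColor(im,cv2.COLOR_RGB2BGR))
E
python3 - <<'E'
from h import *
print(manip.get_state())
for n in("top","side"):
    save(f"pics/{n}.png",cams.camera(n)); print(cams.get_calibration(n))
print(cams.get_calibration("wrist"))
E
```

```text
{'time': 0.0, 'q': array([ 1.20294135e+00,  3.42717151e-01,  1.52502445e+00, -1.63110770e-06,
        1.27542698e+00, -1.46010454e-01]), 'dq': array([-0.00034238, -0.0005176 , -0.00073249,  0.00069899,  0.00015774,
       -0.00064472]), 'joint_efforts': array([-1.92882610e-03, -4.33702433e+01, -2.45996350e+01, -3.58130319e-04,
        8.06070690e-03,  3.03778234e-05]), 'tcp_pos': array([0.11544745, 0.51200319, 0.40402606]), 'eef_rot': array([ 1.10694672e-01,  9.93854149e-01, -7.62296543e-04, -1.99479165e-04]), 'ft_force': array([-0.546378  ,  0.29217449,  0.76043856]), 'torque': array([-0.00535711,  0.02974192,  0.01832301]), 'gripper_force': 0.0, 'width': 0.0852875610434577}
{'K': array([[574.51875327,   0.        , 322.56752565],
       [  0.        , 574.51875327, 234.40195969],
       [  0.        ,   0.        ,   1.        ]]), 'R': array([[-0.0123679 , -0.99989748, -0.00721594],
       [-0.99455277,  0.0130481 , -0.10341443],
       [ 0.10349798,  0.00589761, -0.99461218]]), 't': array([0.00559196, 0.59512071, 1.64853764])}
{'K': array([[538.12266642,   0.        , 325.60082599],
       [  0.        , 538.12266642, 251.10976005],
       [  0.        ,   0.        ,   1.        ]]), 'R': array([[-0.9978389 , -0.06221166, -0.02114819],
       [-0.01264698,  0.49767067, -0.86727386],
       [ 0.06447938, -0.86513213, -0.49738195]]), 't': array([0.56944918, 0.13784916, 1.24471341])}
{'K': array([[422.68912045,   0.        , 320.23893913],
       [  0.        , 422.68912045, 239.42310433],
       [  0.        ,   0.        ,   1.        ]]), 'tool_from_camera': array([[-1.15057264e-05, -9.57373544e-01, -2.88852725e-01,
         7.26389356e-02],
       [ 9.99999977e-01,  5.05883316e-05, -2.07502479e-04,
         2.33697587e-04],
       [ 2.13269961e-04, -2.88852721e-01,  9.57373522e-01,
         3.05191919e-02],
       [ 0.00000000e+00,  0.00000000e+00,  0.00000000e+00,
         1.00000000e+00]])}
```

View pics/top.png

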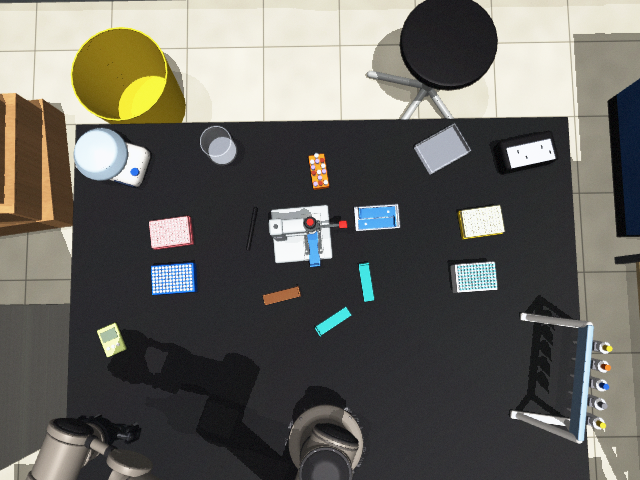

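View pics/side.png

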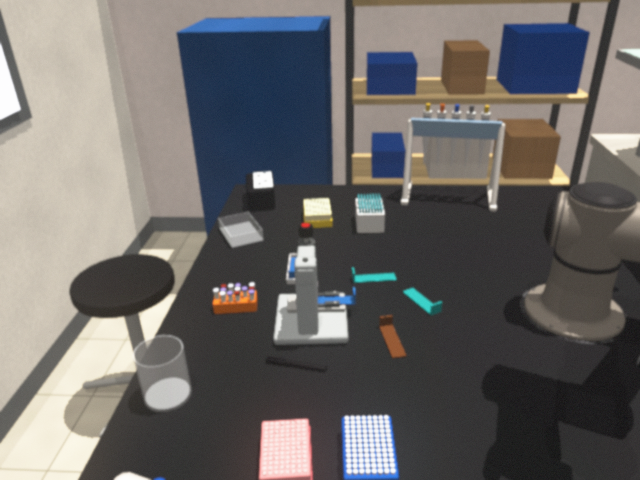

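The top view shows the stamp, with the red knob top at (310,223), the red pad at (343,224) and the blue tag at about (315,250), its tab towards the robot. The turquoise and brown look-alikes are at (366,282), (333,321) and (282,296). The finished blue tags are in the tray at (377,217). Only the blue tag at (315,250) lies in the stamp's channel, so that is the one meant.

```bash
python3 - <<'E'
from h import *
im=cv2.cvtColor(cv2.imread("pics/top.png"),cv2.COLOR_BGR2RGB)
hsv=cv2.cvtColor(im,cv2.COLOR_RGB2HSV)
red=(((hsv[...,0]<6)|(hsv[...,0]>174))&(hsv[...,1]>170)&(hsv[...,2]>90)).astype(np.uint8)
red[:, :295]=0;red[:200]=0;red[250:]=0;red[:,360:]=0
n,l,s,c=cv2.connectedComponentsWithStats(red)
for i in range(1,n): print(s[i],c[i],plane("top",*c[i],.233),plane("top",*c[i],.122))
b=((abs(hsv[...,0].astype(int)-106)<10)&(hsv[...,1]>120)).astype(np.uint8);b[:, :300]=0;b[:,330:]=0;b[:225]=0;b[275:]=0
ys,xs=np.nonzero(b);r=cv2.minAreaRect(np.c_[xs,ys].astype(np.float32));print(r)
for p in cv2.boxPoints(r):print(p,plane("top",*p,.062))
save("pics/topc.png",cv2.resize(im[190:330,250:410],None,fx=5,fy=4.2 and 5,interpolation=cv2.INTER_CUBIC)[:600])
E
```

```text
[307 219   7   7  37] [309.75675676 221.75675676] [0.60728775 0.02940018 0.233     ] [0.62134645 0.03252222 0.122     ]
[339 221   8   7  56] [342.5 224. ] [ 0.60035102 -0.05481908  0.233     ] [ 0.61388531 -0.05806408  0.122     ]
((313.05108642578125, 248.97666931152344), (35.12042236328125, 10.8308687210083), 83.8844985961914)
[305.79572 232.0933 ] [0.59919866 0.04588199 0.062     ]
[316.56494 230.93947] [0.60212356 0.01493079 0.062     ]
[320.30646 265.86005] [0.50177725 0.00538898 0.062     ]
[309.53723 267.01385] [0.49887822 0.03614492 0.062     ]
```

View pics/topc.png

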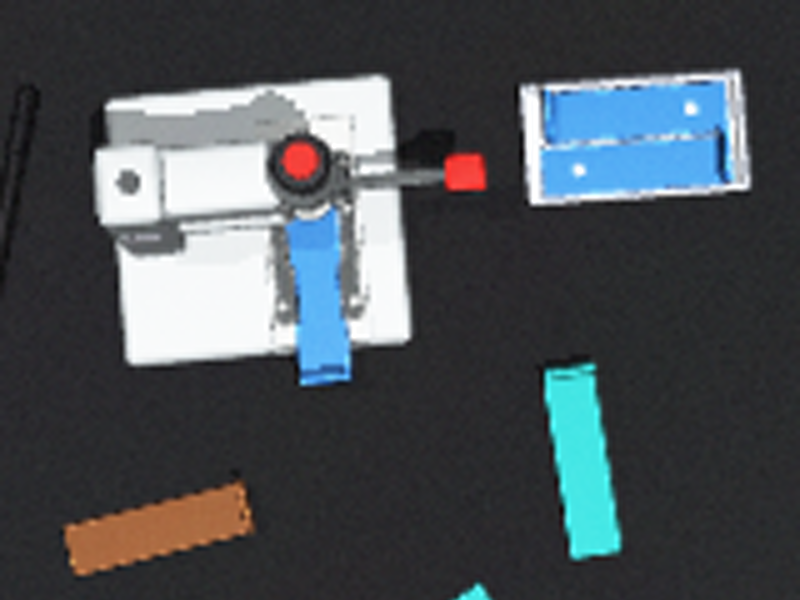

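The crop confirms it: the blue tag with its tab towards the robot sits in the channel between the rails. Next I move the arm near the stamp for a close look.

Request:
servo_tool(
  targets=[
    [1,-3.7,-3.4,0.45,0],
    [1,-3.7,-3.4,0.45,0],
    [1,-3.7,-3.4,0.45,0],
    [1,-3.7,-3.4,0.45,0],
    [1,-3.7,-3.4,0.45,0],
    [1,-3.7,-3.4,0.45,0],
    [1,-3.7,-3.4,0.45,0],
    [1,-3.7,-3.4,0.45,0],
    [1,-3.7,-3.4,0.45,0],
    [1,-3.7,-3.4,0.45,0],
    [1,-3.7,-3.4,0.45,0],
    [1,-3.7,-3.4,0.45,0],
  ],
  squeeze=30,
)

```text
time: 1.6
tcp_pos: [0.4595, 0.0149, 0.3504]
eef_rot: [0.111, 0.994, 0.0, -0.0]
ft_force: [0.7, -0.4, 0.6]
width: 0.0005
gripper_force: 0.0
```

Request:
servo_tool(
  targets=[
    [1,0,0,0,-9],
    [1,0,0,0,-8.7],
    [1,0,0,0,0],
    [1,0,0,0,0],
  ],
)

```text
time: 2.1
tcp_pos: [0.4587, 0.0166, 0.3506]
eef_rot: [-0.042, 0.999, 0.0, -0.0]
ft_force: [-0.4, 0.4, -0.0]
width: -0.0004
gripper_force: 0.0
```

```bash
python3 - <<'E'
from h import *
s=manip.get_state();print({k:s[k] for k in("time","tcp_pos","eef_rot","ft_force","width")})
np.savez("w1",**{k:s[k] for k in("tcp_pos","eef_rot")})
save("pics/w1.png",cams.camera("wrist"))
E
```

```text
{'time': 2.1, 'tcp_pos': array([0.45874105, 0.0165909 , 0.35059804]), 'eef_rot': array([-4.22318904e-02,  9.99107826e-01,  5.04987168e-05, -1.29235182e-04]), 'ft_force': array([-0.41396702,  0.3601263 , -0.00409686]), 'width': -0.0003976241929029086}
```

View pics/w1.png

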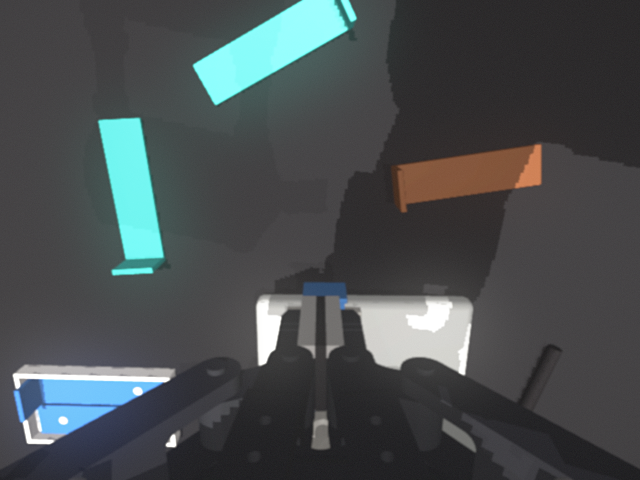

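The wrist view shows the blue tab at (303–347, 283–308) just ahead of the closed fingertips. The casting's front edge runs from (260,300) to (470,297), with the look-alikes and the tray off to the sides.

```bash
python3 - <<'E'
from h import *
st=np.load("w1.npz");im=cv2.cvtColor(cv2.imread("pics/w1.png"),cv2.COLOR_BGR2RGB)
hsv=cv2.cvtColor(im,cv2.COLOR_RGB2HSV)
b=((abs(hsv[...,0].astype(int)-108)<12)&(hsv[...,1]>120)&(hsv[...,2]>60))
b[:270]=0;b[320:]=0;b[:,:290]=0;b[:,360:]=0
ys,xs=np.nonzero(b);print(xs.min(),xs.max(),ys.min(),ys.max())
for r in range(ys.min(),ys.max()+1):
    x=xs[ys==r]
    if r%3==0 and len(x): print(r,x.min(),x.max(),im[r,305])
for u in(xs.min(),xs.max()+1): print(plane("wrist",u,ys.min(),.034,st),plane("wrist",u,ys.max()+1,.062,st))
# base front edge
g=cv2.cvtColor(im,cv2.COLOR_RGB2GRAY).astype(int);P=[]
for u in list(range(270,298,4))+list(range(352,405,4))+list(range(455,464,3)):
    d=g[282:308,u+0];d=np.diff(d);k=282+np.argmax(d);P.append(plane("wrist",u,k+.5,.024,st)[:2])
P=np.array(P);f=np.polyfit(P[:,1],P[:,0],1);res=P[:,0]-np.polyval(f,P[:,1]);print("yaw",np.degrees(np.arctan(-f[0])),res.round(4),f, P[0],P[-1])
E
```

```text
304 346 283 309
285 305 344 [ 52  77 109]
288 304 344 [ 54  78 108]
291 304 344 [ 53  78 109]
294 304 345 [ 56  79 110]
297 341 345 [115 112 110]
300 340 346 [115 113 110]
303 340 343 [116 114 111]
306 341 343 [116 112 111]
309 342 343 [114 114 111]
[0.50638855 0.00865632 0.034     ] [0.51413639 0.01024892 0.062     ]
[0.50374593 0.03991817 0.034     ] [0.51170481 0.03902309 0.062     ]
yaw 4.1758846083382055 [-0.0003 -0.0003 -0.0003  0.0005  0.0004  0.0004 -0.0005 -0.0001 -0.0002
 -0.0002 -0.0002 -0.0003 -0.0003 -0.0003  0.0004  0.0004  0.0004  0.0003
  0.0003  0.0003  0.0002 -0.0002 -0.0002 -0.0003] [-0.07301226  0.52039578] [ 0.52135273 -0.01654926] [0.51074698 0.12859317]
```

Request:
servo_tool(
  targets=[
    [1,0,0.3,3.3,0.5],
    [1,0,0,3.3,0],
    [1,0,0,3.3,0],
    [1,0,0,3.2,0],
    [1,-0.6,0,0,0],
    [1,-0.6,0,0,0],
    [1,-0.6,0,0,0],
    [1,-0.4,0,0,0],
    [1,0,0,0,0],
  ],
)

```text
time: 3.28
tcp_pos: [0.4809, 0.0212, 0.2201]
eef_rot: [-0.039, 0.999, -0.0, 0.001]
ft_force: [0.0, 0.9, -0.3]
width: -0.0001
gripper_force: 0.0
```

```bash
python3 - <<'E'
from h import *
s=manip.get_state();print({k:s[k] for k in("time","tcp_pos","eef_rot","ft_force","width")})
np.savez("w2",**{k:s[k] for k in("tcp_pos","eef_rot")})
save("pics/w2.png",cams.camera("wrist"))
E
```

```text
{'time': 3.275, 'tcp_pos': array([0.48087551, 0.02121133, 0.22014336]), 'eef_rot': array([-3.91951201e-02,  9.99231433e-01, -4.03538775e-05,  5.33080832e-04]), 'ft_force': array([ 0.01031392,  0.86993863, -0.34503713]), 'width': -7.230468483171485e-05}
```

View pics/w2.png

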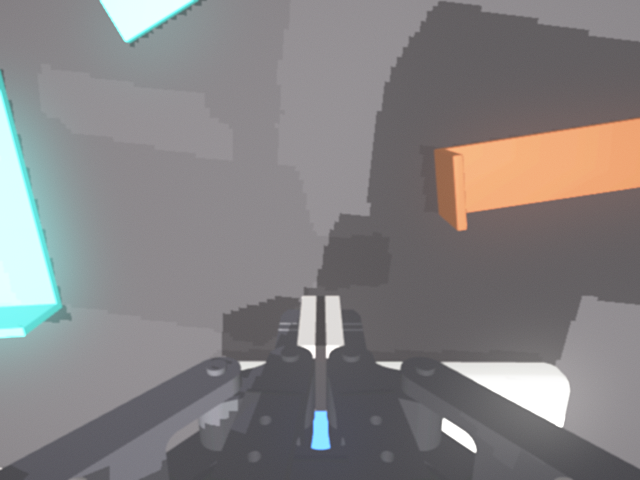

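The wrist view shows the closed fingers in front of the channel, centred on the tag: the blue shows between the finger links at (320,430). I'll push slowly.

Request:
servo_tool(
  targets=[
    [1,-0.2,0,0,0],
    [1,-0.2,0,0,0],
    [1,-0.2,0,0,0],
    [1,-0.2,0,0,0],
    [1,-0.2,0,0,0],
    [1,-0.2,0,0,0],
    [1,-0.2,0,0,0],
    [1,-0.1,0,0,0],
    [1,-0.1,0,0,0],
  ],
)

```text
time: 4.45
tcp_pos: [0.4965, 0.0225, 0.2197]
eef_rot: [-0.039, 0.999, 0.0, -0.0]
ft_force: [-0.8, 0.1, -0.2]
width: -0.0003
gripper_force: 0.2
```

Request:
servo_tool(
  targets=[
    [1,-0.1,0,0,0],
    [1,-0.1,0,0,0],
    [1,-0.1,0,0,0],
  ],
)

```text
time: 4.82
tcp_pos: [0.4995, 0.0227, 0.2197]
eef_rot: [-0.039, 0.999, 0.0, 0.0]
ft_force: [-0.4, -0.6, 0.1]
width: 0.0003
gripper_force: 0.1
```

Request:
servo_tool(
  targets=[
    [1,-0.1,0,0,0],
    [1,-0.1,0,0,0],
  ],
)

```text
time: 5.08
tcp_pos: [0.5015, 0.0228, 0.2197]
eef_rot: [-0.039, 0.999, 0.0, 0.0]
ft_force: [-0.7, 0.5, -0.1]
width: 0.0
gripper_force: 0.1
```

Request:
servo_tool(
  targets=[
    [1,-0.1,0,0,0],
    [1,-0.1,0,0,0],
  ],
)

```text
time: 5.32
tcp_pos: [0.5035, 0.023, 0.2197]
eef_rot: [-0.039, 0.999, 0.0, 0.0]
ft_force: [-0.0, -0.3, 0.4]
width: -0.0001
gripper_force: 0.1
```

Request:
servo_tool(
  targets=[
    [1,-0.1,0,0,0],
    [1,0,0,0,0],
  ],
)

```text
time: 5.58
tcp_pos: [0.5046, 0.0231, 0.2197]
eef_rot: [-0.039, 0.999, 0.0, 0.0]
ft_force: [0.4, -1.0, 0.1]
width: -0.0003
gripper_force: 0.0
```

Request:
servo_tool(
  targets=[
    [1,-0.1,0,0,0],
    [1,0,0,0,0],
  ],
)

```text
time: 5.82
tcp_pos: [0.5055, 0.0232, 0.2197]
eef_rot: [-0.039, 0.999, 0.0, 0.0]
ft_force: [0.1, -0.7, -0.3]
width: -0.0001
gripper_force: 0.0
```

Request:
servo_tool(
  targets=[
    [1,-0.1,0,0,0],
    [1,0,0,0,0],
  ],
)

```text
time: 6.08
tcp_pos: [0.5065, 0.0232, 0.2197]
eef_rot: [-0.039, 0.999, 0.0, 0.0]
ft_force: [-0.6, 0.2, -0.4]
width: -0.0003
gripper_force: 0.0
```

Request:
servo_tool(
  targets=[
    [1,-0.1,0,0,0],
    [1,0,0,0,0],
  ],
)

```text
time: 6.32
tcp_pos: [0.5075, 0.0233, 0.2197]
eef_rot: [-0.039, 0.999, 0.0, 0.0]
ft_force: [0.8, 0.1, 0.7]
width: 0.0002
gripper_force: 0.0
```

Request:
servo_tool(
  targets=[
    [1,-0.05,0,0,0],
    [1,0,0,0,0],
  ],
)

```text
time: 6.58
tcp_pos: [0.508, 0.0234, 0.2197]
eef_rot: [-0.039, 0.999, 0.0, 0.0]
ft_force: [0.6, 0.2, -0.3]
width: 0.0001
gripper_force: 0.1
```

Request:
servo_tool(
  targets=[
    [1,-0.05,0,0,0],
    [1,-0.05,0,0,0],
  ],
)

```text
time: 6.82
tcp_pos: [0.509, 0.0234, 0.2197]
eef_rot: [-0.039, 0.999, 0.0, 0.0]
ft_force: [-0.7, -0.5, 0.2]
width: -0.0002
gripper_force: 0.2
```

Request:
servo_tool(
  targets=[
    [1,-0.05,0,0,0],
    [1,0,0,0,0],
  ],
)

```text
time: 7.08
tcp_pos: [0.5095, 0.0235, 0.2197]
eef_rot: [-0.039, 0.999, 0.0, 0.0]
ft_force: [-0.2, 0.0, 0.0]
width: -0.0002
gripper_force: 0.0
```

Request:
servo_tool(
  targets=[
    [1,-0.05,0,0,0],
    [1,0,0,0,0],
  ],
)

```text
time: 7.32
tcp_pos: [0.51, 0.0235, 0.2197]
eef_rot: [-0.039, 0.999, 0.0, 0.0]
ft_force: [-0.1, 0.5, 0.2]
width: 0.0004
gripper_force: 0.1
```

Request:
servo_tool(
  targets=[
    [1,-0.05,0,0,0],
    [1,0,0,0,0],
  ],
)

```text
time: 7.58
tcp_pos: [0.5103, 0.0236, 0.2197]
eef_rot: [-0.039, 0.999, 0.0, -0.0]
ft_force: [-0.7, 0.1, 1.2]
width: -0.0
gripper_force: 0.7
```

Request:
servo_tool(
  targets=[
    [1,-0.05,0,0,0],
    [1,0,0,0,0],
  ],
)

```text
time: 7.82
tcp_pos: [0.5105, 0.0236, 0.2196]
eef_rot: [-0.039, 0.999, 0.0, -0.001]
ft_force: [-4.2, -2.0, 4.0]
width: 0.0001
gripper_force: 2.4
```

Request:
servo_tool(
  targets=[
    [1,-0.03,0,0,0],
    [1,0,0,0,0],
  ],
)

```text
time: 8.07
tcp_pos: [0.5106, 0.0236, 0.2196]
eef_rot: [-0.039, 0.999, 0.0, -0.001]
ft_force: [-5.9, -1.2, 4.6]
width: 0.0002
gripper_force: 3.0
```

Contact with the stop at about 6 N. I'll back off, rise, open the fingers and check from above.

Request:
servo_tool(
  targets=[
    [1,0.5,0,0,0],
    [1,2.5,0,0,0],
    [1,3,0,0,0],
    [0.5,0,0,-4,0],
    [0,0,0,-6,0],
    [0,0,0,-6,0],
    [0,0,0,-5,0],
    [0,0,0,-2,0],
    [0,0,0,0,0],
    [0,0,0,0,0],
  ],
)

```text
time: 9.32
tcp_pos: [0.4512, 0.0189, 0.4485]
eef_rot: [-0.039, 0.999, 0.0, -0.001]
ft_force: [-0.1, -1.1, 0.2]
width: 0.0857
gripper_force: 0.0
```

```bash
python3 - <<'E'
from h import *
s=manip.get_state();print({k:s[k] for k in("time","tcp_pos","eef_rot","ft_force","width")})
np.savez("w3",**{k:s[k] for k in("tcp_pos","eef_rot")})
a=cams.camera("wrist");t=cams.camera("top");save("pics/w3.png",a);save("pics/t3.png",t)
c=cv2.resize(t[195:285,255:365],None,fx=4,fy=4,interpolation=cv2.INTER_CUBIC)
v=np.zeros((480,800,3),np.uint8);v[:360,:480-40]=c[:360,:440];v[:,440:]=cv2.resize(a[120:480,185:455],(360,480));save("pics/v3.png",v)
E
```

```text
{'time': 9.325, 'tcp_pos': array([0.45124235, 0.01891048, 0.44846495]), 'eef_rot': array([-3.91804141e-02,  9.99231857e-01,  2.10209795e-04, -7.40095847e-04]), 'ft_force': array([-0.05232025, -1.12378697,  0.2031127 ]), 'width': 0.08572101628812949}
```

View pics/v3.png

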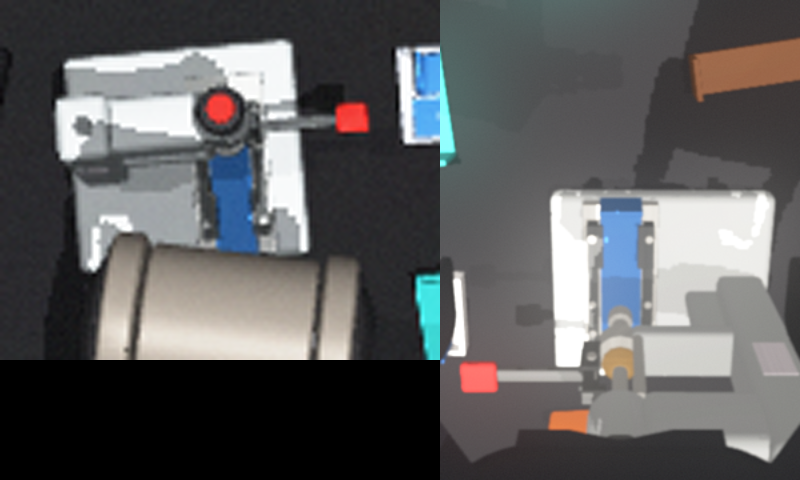

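The tag lies in the channel with its tab just at the casting's edge: crop (620,200), edge row 192. The pad is at crop (478,377) and the brass collar is visible. I'll check the numbers.

```bash
python3 - <<'E'
from h import *
st=np.load("w3.npz");im=cv2.cvtColor(cv2.imread("pics/w3.png"),cv2.COLOR_BGR2RGB)
hsv=cv2.cvtColor(im,cv2.COLOR_RGB2HSV);h=hsv[...,0].astype(int)
b=((abs(h-110)<12)&(hsv[...,1]>110));b[:,:300]=0;b[:,:]&=True;b[:,340:]=0;b[:260]=0;b[360:]=0
ys,xs=np.nonzero(b);r0=ys.min()
for r in range(r0,r0+14,1): x=xs[ys==r];print(r,x.min(),x.max(),im[r,320],end=";")
y0=r0
for z in(.034,.062):print("tab row0",z,plane("wrist",320,y0,z,st))
red=((h<6)|(h>174))&(hsv[...,1]>120)&(hsv[...,2]>120);red[:,:180]=0;red[:,240:]=0;red[:380]=0
ys,xs=np.nonzero(red);print("\npad px",xs.min(),xs.max(),ys.min(),ys.max(),np.median(xs),np.median(ys),plane("wrist",(xs.min()+xs.max())/2,(ys.min()+ys.max())/2,.122,st))
g=cv2.cvtColor(im,cv2.COLOR_RGB2GRAY).astype(int);P=[]
for u in list(range(275,300,4))+list(range(342,420,4)):
    k=255+np.argmax(np.diff(g[255:275,u]));P.append(plane("wrist",u,k+.5,.024,st)[:2])
P=np.array(P);f=np.polyfit(P[:,1],P[:,0],1);print(f,np.degrees(np.arctan(-f[0])),np.polyval(f,.0227))
# top
im=cv2.cvtColor(cv2.imread("pics/t3.png"),cv2.COLOR_BGR2RGB)
hsv=cv2.cvtColor(im,cv2.COLOR_RGB2HSV);h=hsv[...,0].astype(int)
red=(((h<8)|(h>172))&(hsv[...,1]>140)&(hsv[...,2]>80)).astype(np.uint8);red[:200]=0;red[250:]=0;red[:,:295]=0;red[:,360:]=0
n,l,s,c=cv2.connectedComponentsWithStats(red)
for i in range(1,n):print(c[i],s[i],plane("top",*c[i],.232),plane("top",*c[i],.122))
E
```

```text
270 307 334 [ 74 100 135];271 307 334 [ 76 101 135];272 316 334 [ 75 101 133];273 307 334 [ 75 100 135];274 307 334 [ 77 101 135];275 316 334 [ 77 101 134];276 317 334 [ 76 100 134];277 307 334 [ 78 103 136];278 306 335 [ 89 125 171];279 306 335 [103 152 216];280 306 335 [109 162 226];281 306 335 [107 159 223];282 306 335 [108 160 223];283 306 334 [108 160 223];tab row0 0.034 [0.52457065 0.0245489  0.034     ]
tab row0 0.062 [0.51394328 0.02371163 0.062     ]

pad px 200 228 391 414 214.0 402.0 [ 0.61457652 -0.0563279   0.122     ]
[-0.11103919  0.52613418] 6.336121275723473 0.5236135941350676
[309.61363636 221.59090909] [306 218   8   8  44] [0.60785006 0.02979292 0.232     ] [0.62181473 0.03291413 0.122     ]
[342.56896552 223.86206897] [339 220   8   8  58] [ 0.60082838 -0.05503159  0.232     ] [ 0.61426735 -0.05826107  0.122     ]
```

The tag is home: tab outer face at x≈0.521 against 0.520 expected. The striker axis is at (0.6077, 0.0300), with both views agreeing. Now the knob.

Request:
servo_tool(
  targets=[
    [0,-3.2,-0.1,0,0],
    [0,-3.2,0,0,0],
    [0,-3.2,0,0,0],
    [0,-3.1,0,0,0],
    [0,-3,0,0,0],
    [0,0,0,2.5,0],
    [0,0,0,2.5,0],
    [0,0,0,1.5,0],
    [0,0,0,0.75,0],
    [0,0,0,0,0],
    [0,0,0,0,0],
  ],
)

```text
time: 10.8
tcp_pos: [0.6082, 0.0302, 0.3782]
eef_rot: [-0.039, 0.999, -0.0, 0.001]
ft_force: [-0.2, 1.1, -0.2]
width: 0.0854
gripper_force: 0.0
```

Request:
servo_tool(
  targets=[
    [0.3,0,0,0.1,0],
    [0.5,0,0,0,0],
    [0.6,0,0,0,0],
    [0.7,0,0,0,0],
    [0.8,0,0,0,0],
    [1,0,0,0,0],
    [1,0,0,0,0],
  ],
  squeeze=50,
)

```text
time: 11.68
tcp_pos: [0.608, 0.0306, 0.3762]
eef_rot: [-0.039, 0.999, 0.0, 0.0]
ft_force: [-0.3, 5.0, 0.6]
width: 0.0287
gripper_force: 49.3
```

Request:
servo_tool(
  targets=[
    [1,0,0.05,0,0],
    [1,0,0,-0.1,0],
    [1,0,0,-0.1,0],
    [1,0,0,0,0],
  ],
)

```text
time: 12.18
tcp_pos: [0.608, 0.0307, 0.3782]
eef_rot: [-0.039, 0.999, 0.0, 0.0]
ft_force: [0.6, 4.6, 0.0]
width: 0.0288
gripper_force: 49.3
```

Request:
servo_tool(
  targets=[
    [1,0,0,-0.2,0],
    [1,0,0,-0.2,0],
    [1,0,0,-0.1,0],
    [1,0,0,-0.1,0],
    [1,0,0,0,0],
  ],
)

```text
time: 12.8
tcp_pos: [0.608, 0.0307, 0.3841]
eef_rot: [-0.039, 0.999, 0.0, -0.0]
ft_force: [0.9, 5.3, -3.6]
width: 0.0286
gripper_force: 49.4
```

Request:
servo_tool(
  targets=[
    [1,0,0,-0.2,0],
    [1,0,0,-0.2,0],
    [1,0,0,-0.2,0],
    [1,0,0,-0.1,0],
    [1,0,0,0,0],
  ],
)

```text
time: 13.42
tcp_pos: [0.608, 0.0307, 0.3906]
eef_rot: [-0.039, 0.999, 0.0, -0.0]
ft_force: [2.5, 5.1, -4.9]
width: 0.0286
gripper_force: 49.6
```

Request:
servo_tool(
  targets=[
    [1,0,0,-0.05,0],
    [1,0,0,-0.05,0],
    [1,0,0,0,0],
  ],
)

```text
time: 13.8
tcp_pos: [0.608, 0.0307, 0.3915]
eef_rot: [-0.039, 0.999, 0.0, -0.0]
ft_force: [2.0, 5.3, -5.7]
width: 0.0284
gripper_force: 49.6
```

Request:
servo_tool(
  targets=[
    [1,0,0,-0.05,0],
    [1,0,0,-0.05,0],
    [1,0,0,0,0],
  ],
)

```text
time: 14.18
tcp_pos: [0.6081, 0.0307, 0.3924]
eef_rot: [-0.039, 0.999, 0.0, -0.0]
ft_force: [2.9, 5.2, -6.4]
width: 0.0286
gripper_force: 49.7
```

Request:
servo_tool(
  targets=[
    [1,0,0,-0.05,0],
    [1,0,0,-0.05,0],
    [1,0,0,0,0],
  ],
)

```text
time: 14.55
tcp_pos: [0.6081, 0.0307, 0.3933]
eef_rot: [-0.039, 0.999, 0.0, -0.0]
ft_force: [3.4, 4.8, -6.2]
width: 0.0288
gripper_force: 49.7
```

Request:
servo_tool(
  targets=[
    [1,0,0,-0.05,0],
    [1,0,0,0,0],
  ],
)

```text
time: 14.8
tcp_pos: [0.6081, 0.0307, 0.3938]
eef_rot: [-0.039, 0.999, 0.0, -0.0]
ft_force: [3.0, 4.9, -6.9]
width: 0.0283
gripper_force: 49.7
```

Request:
servo_tool(
  targets=[
    [1,0,0,-0.05,0],
    [1,0,0,-0.05,0],
    [1,0,0,0,0],
  ],
)

```text
time: 15.18
tcp_pos: [0.6081, 0.0307, 0.3947]
eef_rot: [-0.039, 0.999, 0.0, -0.0]
ft_force: [2.7, 4.8, -6.3]
width: 0.0285
gripper_force: 49.7
```

Request:
servo_tool(
  targets=[
    [1,0,0,-0.05,0],
    [1,0,0,-0.05,0],
    [1,0,0,0,0],
  ],
)

```text
time: 15.55
tcp_pos: [0.6081, 0.0307, 0.3956]
eef_rot: [-0.039, 0.999, 0.0, -0.001]
ft_force: [3.2, 5.3, -8.0]
width: 0.0284
gripper_force: 49.8
```

Request:
servo_tool(
  targets=[
    [1,0,0,-0.05,0],
    [1,0,0,0,0],
  ],
)

```text
time: 15.8
tcp_pos: [0.6081, 0.0307, 0.3961]
eef_rot: [-0.039, 0.999, 0.0, -0.001]
ft_force: [3.6, 4.8, -7.2]
width: 0.0287
gripper_force: 49.8
```

Request:
servo_tool(
  targets=[
    [1,0,0,-0.05,0],
    [1,0,0,-0.05,0],
    [1,0,0,0,0],
  ],
)

```text
time: 16.18
tcp_pos: [0.6081, 0.0307, 0.397]
eef_rot: [-0.039, 0.999, 0.0, -0.001]
ft_force: [2.6, 4.6, -8.1]
width: 0.0287
gripper_force: 49.8
```

Request:
servo_tool(
  targets=[
    [1,0,0,-0.05,0],
    [1,0,0,-0.05,0],
    [1,0,0,0,0],
  ],
)

```text
time: 16.55
tcp_pos: [0.6081, 0.0307, 0.3976]
eef_rot: [-0.039, 0.999, 0.0, -0.001]
ft_force: [3.9, 4.6, -9.4]
width: 0.0285
gripper_force: 49.9
```

Request:
servo_tool(
  targets=[
    [1,0,0,-0.05,0],
    [1,0,0,0,0],
  ],
)

```text
time: 16.8
tcp_pos: [0.6082, 0.0307, 0.398]
eef_rot: [-0.039, 0.999, 0.0, -0.001]
ft_force: [4.3, 6.4, -10.1]
width: 0.0284
gripper_force: 50.0
```

Request:
servo_tool(
  targets=[
    [1,0,0,-0.05,0],
    [1,0,0,0,0],
  ],
)

```text
time: 17.05
tcp_pos: [0.6082, 0.0307, 0.3984]
eef_rot: [-0.039, 0.999, 0.0, -0.001]
ft_force: [4.3, 4.9, -11.2]
width: 0.0287
gripper_force: 50.0
```

Request:
servo_tool(
  targets=[
    [1,0,0,0,0],
  ],
)

```text
time: 17.18
tcp_pos: [0.6082, 0.0307, 0.3985]
eef_rot: [-0.039, 0.999, 0.0, -0.001]
ft_force: [4.5, 5.1, -10.2]
width: 0.0284
gripper_force: 50.0
```

Request:
servo_tool(
  targets=[
    [1,0,0,-0.05,0],
    [1,0,0,0,0],
  ],
)

```text
time: 17.42
tcp_pos: [0.6082, 0.0307, 0.3989]
eef_rot: [-0.039, 0.999, 0.0, -0.001]
ft_force: [4.4, 4.5, -11.0]
width: 0.0283
gripper_force: 50.0
```

Request:
servo_tool(
  targets=[
    [1,0,0,0,0],
  ],
)

```text
time: 17.55
tcp_pos: [0.6082, 0.0307, 0.3989]
eef_rot: [-0.039, 0.999, 0.0, -0.001]
ft_force: [4.7, 5.0, -10.9]
width: 0.0286
gripper_force: 50.0
```

The pull has risen by about 2 N and levelled off, so the sear is riding on the collar and this isn't the buffer. I'll carry on.

Request:
servo_tool(
  targets=[
    [1,0,0,-0.05,0],
    [1,0,0,-0.05,0],
    [1,0,0,0,0],
  ],
)

```text
time: 17.92
tcp_pos: [0.6082, 0.0307, 0.3998]
eef_rot: [-0.039, 0.999, 0.0, -0.001]
ft_force: [4.8, 4.2, -10.7]
width: 0.0288
gripper_force: 50.1
```

Request:
servo_tool(
  targets=[
    [1,0,0,-0.05,0],
    [1,0,0,-0.05,0],
    [1,0,0,0,0],
  ],
)

```text
time: 18.3
tcp_pos: [0.6082, 0.0307, 0.4006]
eef_rot: [-0.039, 0.999, 0.0, -0.001]
ft_force: [5.0, 4.9, -12.6]
width: 0.0286
gripper_force: 50.1
```

Request:
servo_tool(
  targets=[
    [1,0,0,-0.05,0],
    [1,0,0,-0.05,0],
    [1,0,0,0,0],
  ],
)

```text
time: 18.68
tcp_pos: [0.6083, 0.0307, 0.4015]
eef_rot: [-0.039, 0.999, 0.0, -0.001]
ft_force: [5.3, 4.5, -12.6]
width: 0.0285
gripper_force: 50.2
```

Request:
servo_tool(
  targets=[
    [1,0,0,-0.05,0],
    [1,0,0,-0.05,0],
    [1,0,0,0,0],
  ],
)

```text
time: 19.05
tcp_pos: [0.6083, 0.0307, 0.4024]
eef_rot: [-0.039, 0.999, 0.0, -0.001]
ft_force: [5.9, 4.9, -12.9]
width: 0.0287
gripper_force: 50.2
```

Request:
servo_tool(
  targets=[
    [1,0,0,-0.05,0],
    [1,0,0,-0.05,0],
    [1,0,0,0,0],
  ],
)

```text
time: 19.42
tcp_pos: [0.6082, 0.0307, 0.4038]
eef_rot: [-0.039, 0.999, 0.0, -0.001]
ft_force: [4.2, 4.8, -11.4]
width: 0.0288
gripper_force: 50.3
```

Request:
servo_tool(
  targets=[
    [1,0,0,-0.05,0],
    [1,0,0,-0.05,0],
    [1,0,0,0,0],
  ],
)

```text
time: 19.8
tcp_pos: [0.6082, 0.0307, 0.4047]
eef_rot: [-0.039, 0.999, 0.0, -0.001]
ft_force: [4.8, 4.0, -11.3]
width: 0.0285
gripper_force: 50.3
```

The pull dropped by about 2 N with a small upward jump, so the sear has snapped in. I'll lower it onto the sear.

Request:
servo_tool(
  targets=[
    [1,0,0,0.05,0],
    [1,0,0,0.05,0],
    [1,0,0,0.05,0],
    [1,0,0,0.05,0],
    [1,0,0,0,0],
  ],
)

```text
time: 20.42
tcp_pos: [0.6082, 0.0307, 0.4031]
eef_rot: [-0.039, 0.999, 0.0, -0.001]
ft_force: [3.8, 5.1, -10.1]
width: 0.0284
gripper_force: 50.3
```

Request:
servo_tool(
  targets=[
    [1,0,0,0.05,0],
    [1,0,0,0,0],
  ],
)

```text
time: 20.68
tcp_pos: [0.6082, 0.0307, 0.4027]
eef_rot: [-0.039, 0.999, 0.0, -0.001]
ft_force: [3.8, 5.0, -9.0]
width: 0.0283
gripper_force: 50.3
```

Request:
servo_tool(
  targets=[
    [1,0,0,0.05,0],
    [1,0,0,0.05,0],
    [1,0,0,0,0],
  ],
)

```text
time: 21.05
tcp_pos: [0.6082, 0.0307, 0.4014]
eef_rot: [-0.039, 0.999, 0.0, -0.001]
ft_force: [4.2, 4.7, -11.0]
width: 0.0286
gripper_force: 50.2
```

The pull has not vanished, so it hasn't caught yet; that was some other bump. I'll keep pulling in small steps.

Request:
servo_tool(
  targets=[
    [1,0,0,-0.1,0],
    [1,0,0,-0.1,0],
    [1,0,0,0,0],
  ],
)

```text
time: 21.42
tcp_pos: [0.6082, 0.0307, 0.4033]
eef_rot: [-0.039, 0.999, 0.0, -0.001]
ft_force: [4.3, 4.7, -10.4]
width: 0.0283
gripper_force: 50.4
```

Request:
servo_tool(
  targets=[
    [1,0,0,-0.05,0],
    [1,0,0,-0.05,0],
    [1,0,0,0,0],
  ],
)

```text
time: 21.8
tcp_pos: [0.6082, 0.0307, 0.4042]
eef_rot: [-0.039, 0.999, 0.0, -0.001]
ft_force: [5.1, 4.1, -12.0]
width: 0.0283
gripper_force: 50.4
```

Request:
servo_tool(
  targets=[
    [1,0,0,-0.05,0],
    [1,0,0,0,0],
  ],
)

```text
time: 22.05
tcp_pos: [0.6082, 0.0307, 0.4046]
eef_rot: [-0.039, 0.999, 0.0, -0.001]
ft_force: [4.4, 4.0, -11.7]
width: 0.0286
gripper_force: 50.4
```

Request:
servo_tool(
  targets=[
    [1,0,0,-0.05,0],
    [1,0,0,0,0],
  ],
)

```text
time: 22.3
tcp_pos: [0.6083, 0.0307, 0.4051]
eef_rot: [-0.039, 0.999, 0.0, -0.001]
ft_force: [4.8, 5.5, -12.0]
width: 0.0288
gripper_force: 50.4
```

Request:
servo_tool(
  targets=[
    [1,0,0,-0.05,0],
    [1,0,0,0,0],
  ],
)

```text
time: 22.55
tcp_pos: [0.6082, 0.0307, 0.4056]
eef_rot: [-0.039, 0.999, 0.0, -0.001]
ft_force: [5.8, 5.4, -12.1]
width: 0.0284
gripper_force: 50.4
```

Request:
servo_tool(
  targets=[
    [1,0,0,-0.05,0],
    [1,0,0,0,0],
  ],
)

```text
time: 22.8
tcp_pos: [0.6082, 0.0307, 0.4061]
eef_rot: [-0.039, 0.999, 0.0, -0.001]
ft_force: [4.8, 5.1, -11.9]
width: 0.0286
gripper_force: 50.4
```

Request:
servo_tool(
  targets=[
    [1,0,0,-0.05,0],
    [1,0,0,0,0],
  ],
)

```text
time: 23.05
tcp_pos: [0.6083, 0.0307, 0.4065]
eef_rot: [-0.039, 0.999, 0.0, -0.001]
ft_force: [5.5, 5.0, -13.2]
width: 0.0283
gripper_force: 50.4
```

Request:
servo_tool(
  targets=[
    [1,0,0,-0.05,0],
    [1,0,0,0,0],
  ],
)

```text
time: 23.3
tcp_pos: [0.6083, 0.0307, 0.407]
eef_rot: [-0.039, 0.999, 0.0, -0.001]
ft_force: [5.0, 4.4, -12.5]
width: 0.0289
gripper_force: 50.4
```

Request:
servo_tool(
  targets=[
    [1,0,0,-0.05,0],
    [1,0,0,0,0],
  ],
)

```text
time: 23.55
tcp_pos: [0.6083, 0.0307, 0.4075]
eef_rot: [-0.039, 0.999, 0.0, -0.001]
ft_force: [5.0, 4.7, -12.8]
width: 0.0286
gripper_force: 50.4
```

Request:
servo_tool(
  targets=[
    [1,0,0,0,0],
  ],
)

```text
time: 23.68
tcp_pos: [0.6083, 0.0307, 0.4075]
eef_rot: [-0.039, 0.999, 0.0, -0.001]
ft_force: [5.7, 5.1, -13.5]
width: 0.0288
gripper_force: 50.4
```

Request:
servo_tool(
  targets=[
    [1,0,0,-0.05,0],
    [1,0,0,-0.05,0],
    [1,0,0,0,0],
  ],
)

```text
time: 24.05
tcp_pos: [0.6083, 0.0307, 0.4084]
eef_rot: [-0.039, 0.999, 0.0, -0.001]
ft_force: [5.3, 5.1, -12.8]
width: 0.0285
gripper_force: 50.3
```

Request:
servo_tool(
  targets=[
    [1,0,0,-0.05,0],
    [1,0,0,0,0],
  ],
)

```text
time: 24.3
tcp_pos: [0.6083, 0.0307, 0.4088]
eef_rot: [-0.039, 0.999, 0.0, -0.001]
ft_force: [5.5, 4.9, -13.8]
width: 0.0284
gripper_force: 50.3
```

Request:
servo_tool(
  targets=[
    [1,0,0,-0.05,0],
    [1,0,0,0,0],
  ],
)

```text
time: 24.55
tcp_pos: [0.6083, 0.0307, 0.4093]
eef_rot: [-0.039, 0.999, 0.0, -0.001]
ft_force: [5.2, 4.0, -13.4]
width: 0.0284
gripper_force: 50.3
```

Request:
servo_tool(
  targets=[
    [1,0,0,-0.05,0],
    [1,0,0,0,0],
  ],
)

```text
time: 24.8
tcp_pos: [0.6083, 0.0307, 0.4098]
eef_rot: [-0.039, 0.999, 0.0, -0.001]
ft_force: [4.7, 5.4, -12.9]
width: 0.0286
gripper_force: 50.3
```

Request:
servo_tool(
  targets=[
    [1,0,0,0,0],
  ],
)

```text
time: 24.92
tcp_pos: [0.6083, 0.0307, 0.4098]
eef_rot: [-0.039, 0.999, 0.0, -0.001]
ft_force: [6.0, 3.8, -14.0]
width: 0.0283
gripper_force: 50.3
```

```bash
python3 - <<'E'
from h import *
a=cams.camera("wrist");s=cams.camera("side");save("pics/w4.png",a);save("pics/s4.png",s)
v=np.zeros((480,800,3),np.uint8);v[:,:400]=cv2.resize(s[200:360,245:378],(400,480),interpolation=cv2.INTER_CUBIC);v[:,400:]=cv2.resize(a[:,120:520],(400,480));save("pics/v4.png",v)
E
```

```text
(no output)
```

View pics/v4.png

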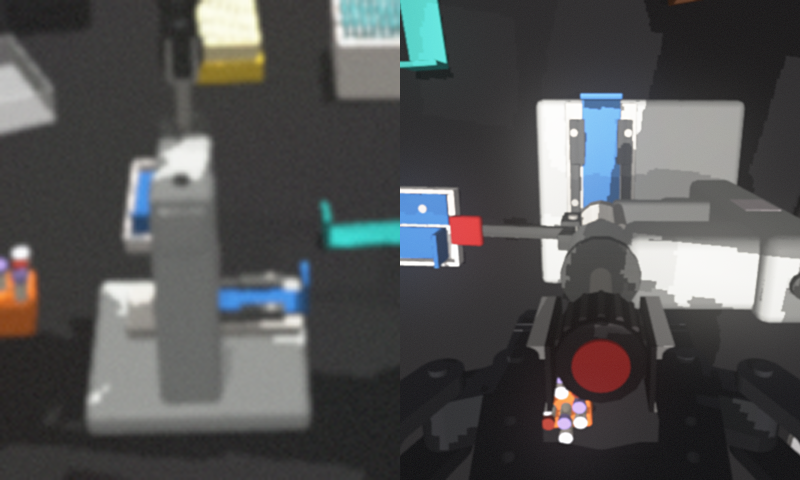

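The knob is held squarely (red top at (600,366) in the right half) and the tag is still home. There's no buffer contact yet, so I'll keep pulling.

Request:
servo_tool(
  targets=[
    [1,0,0,-0.05,0],
    [1,0,0,0,0],
  ],
)

```text
time: 25.28
tcp_pos: [0.6083, 0.0307, 0.4103]
eef_rot: [-0.039, 0.999, 0.0, -0.001]
ft_force: [6.5, 5.4, -15.0]
width: 0.0285
gripper_force: 50.3
```

Request:
servo_tool(
  targets=[
    [1,0,0,-0.05,0],
    [1,0,0,0,0],
  ],
)

```text
time: 25.52
tcp_pos: [0.6083, 0.0307, 0.4108]
eef_rot: [-0.039, 0.999, 0.0, -0.001]
ft_force: [4.3, 4.6, -13.6]
width: 0.0287
gripper_force: 50.3
```

Request:
servo_tool(
  targets=[
    [1,0,0,0,0],
  ],
)

```text
time: 25.65
tcp_pos: [0.6083, 0.0307, 0.4108]
eef_rot: [-0.039, 0.999, 0.0, -0.001]
ft_force: [5.4, 5.1, -13.7]
width: 0.0283
gripper_force: 50.3
```

Request:
servo_tool(
  targets=[
    [1,0,0,-0.05,0],
    [1,0,0,0,0],
  ],
)

```text
time: 25.9
tcp_pos: [0.6083, 0.0307, 0.4113]
eef_rot: [-0.039, 0.999, 0.0, -0.001]
ft_force: [5.9, 4.9, -14.1]
width: 0.0285
gripper_force: 50.3
```

Request:
servo_tool(
  targets=[
    [1,0,0,-0.05,0],
    [1,0,0,0,0],
  ],
)

```text
time: 26.15
tcp_pos: [0.6083, 0.0307, 0.4117]
eef_rot: [-0.039, 0.999, 0.0, -0.001]
ft_force: [4.9, 5.2, -13.7]
width: 0.0288
gripper_force: 50.3
```

Request:
servo_tool(
  targets=[
    [1,0,0,0,0],
  ],
)

```text
time: 26.28
tcp_pos: [0.6083, 0.0307, 0.4117]
eef_rot: [-0.039, 0.999, 0.0, -0.001]
ft_force: [5.7, 4.5, -13.7]
width: 0.0289
gripper_force: 50.3
```

```bash
python3 - <<'E'
from h import *
c=cams.get_calibration("wrist");T=np.array(c["tool_from_camera"])
save("pics/w5.png",cams.camera("wrist"))
for f in("w4","w5"):
    im=cv2.cvtColor(cv2.imread(f"pics/{f}.png"),cv2.COLOR_BGR2RGB);hsv=cv2.cvtColor(im,cv2.COLOR_RGB2HSV);h=hsv[...,0].astype(int)
    m=((h<6)|(h>174))&(hsv[...,1]>150)&(hsv[...,2]>60);m[:320]=0;m[400:]=0;m[:,:285]=0;m[:,360:]=0
    ys,xs=np.nonzero(m);u,v=(xs.min()+xs.max())/2,(ys.min()+ys.max())/2
    d=T[:3,:3]@np.linalg.solve(c["K"],[u,v,1.]);k=-T[0,3]/d[0];print(f,u,v,xs.mean(),ys.mean(),xs.max()-xs.min(),"top at tool",T[:3,3]+k*d)
E
```

```text
w4 320.5 367.5 320.59090909090907 365.76555023923447 59 top at tool [ 0.00000000e+00 -6.94556600e-05  1.39641082e-01]
w5 320.5 365.5 320.65761086695966 365.6228525769077 59 top at tool [ 0.00000000e+00 -6.86149278e-05  1.40674474e-01]
```

The pull eased at about 34.3 mm (15.0 → 13.6 N), which is 13 mm past the first drag at 21.3 mm. I'll test by lowering.

Request:
servo_tool(
  targets=[
    [1,0,0,0.05,0],
    [1,0,0,0.05,0],
    [1,0,0,0.05,0],
    [1,0,0,0,0],
  ],
)

```text
time: 26.82
tcp_pos: [0.6083, 0.0307, 0.4103]
eef_rot: [-0.039, 0.999, 0.0, -0.001]
ft_force: [6.1, 5.4, -12.8]
width: 0.0284
gripper_force: 50.3
```

Request:
servo_tool(
  targets=[
    [1,0,0,0.05,0],
    [1,0,0,0.05,0],
    [1,0,0,0,0],
  ],
)

```text
time: 27.2
tcp_pos: [0.6082, 0.0307, 0.4099]
eef_rot: [-0.039, 0.999, 0.0, -0.001]
ft_force: [4.1, 4.5, -10.6]
width: 0.0285
gripper_force: 50.3
```

Request:
servo_tool(
  targets=[
    [1,0,0,0.05,0],
    [1,0,0,0.05,0],
    [1,0,0,0,0],
  ],
)

```text
time: 27.58
tcp_pos: [0.6081, 0.0307, 0.4097]
eef_rot: [-0.039, 0.999, 0.0, -0.0]
ft_force: [2.1, 5.2, -6.9]
width: 0.0284
gripper_force: 50.7
```

Request:
servo_tool(
  targets=[
    [1,0,0,0.05,0],
    [1,0,0,0,0],
    [1,0,0,0,0],
  ],
)

```text
time: 27.95
tcp_pos: [0.608, 0.0307, 0.4096]
eef_rot: [-0.039, 0.999, 0.0, -0.0]
ft_force: [2.1, 4.4, -4.1]
width: 0.0284
gripper_force: 51.0
```

It's resting on the sear. I'll unload the rest, then let go.

Request:
servo_tool(
  targets=[
    [1,0,0,0.05,0],
    [1,0,0,0.02,0],
    [1,0,0,0,0],
    [1,0,0,0,0],
  ],
)

```text
time: 28.45
tcp_pos: [0.6079, 0.0307, 0.4095]
eef_rot: [-0.039, 0.999, 0.0, 0.0]
ft_force: [1.1, 4.9, -1.7]
width: 0.0287
gripper_force: 51.2
```

Request:
servo_tool(
  targets=[
    [1,0,0,0.01,0],
    [1,0,0,0,0],
  ],
)

```text
time: 28.7
tcp_pos: [0.6079, 0.0307, 0.4096]
eef_rot: [-0.039, 0.999, 0.0, 0.0]
ft_force: [-0.3, 5.3, -1.8]
width: 0.0283
gripper_force: 51.3
```

Request:
servo_tool(
  targets=[
    [1,0,0,0.03,0],
    [1,0,0,0,0],
    [0.5,0,0,0,0],
    [0.3,0,0,0,0],
    [0,0,0,0,0],
    [0,0,0,0,0],
    [0,0,0,0,0],
    [0,0,0,0,0],
    [0,0,0,0,0],
    [0,0,0,0,0],
  ],
  squeeze=20,
)

```text
time: 29.95
tcp_pos: [0.608, 0.0307, 0.4091]
eef_rot: [-0.039, 0.999, 0.0, 0.0]
ft_force: [0.4, -0.0, -1.0]
width: 0.0854
gripper_force: 0.0
```

```bash
python3 - <<'E'
from h import *
c=cams.get_calibration("wrist");T=np.array(c["tool_from_camera"])
im=cams.camera("wrist");save("pics/w6.png",im);hsv=cv2.cvtColor(im,cv2.COLOR_RGB2HSV);h=hsv[...,0].astype(int)
m=((h<6)|(h>174))&(hsv[...,1]>150)&(hsv[...,2]>60);m[:320]=0;m[400:]=0;m[:,:285]=0;m[:,360:]=0
ys,xs=np.nonzero(m);print(xs.mean(),ys.mean(),xs.max()-xs.min(),ys.min(),ys.max(),manip.get_state()["tcp_pos"])
E
```

```text
320.9633064516129 366.4084677419355 58 340 393 [0.60795643 0.03072135 0.40909318]
```

The striker is cocked: the knob stayed up at row 366 with the fingers open. Now up, across to the pad and close.

Request:
servo_tool(
  targets=[
    [0,0,0,-2,0],
    [0,0,0,-3,0],
    [0,0,0,-2,0],
    [0,0,-3,0,0],
    [0.5,0,-3,0,0],
    [1,0,-2.8,0,0],
    [1,0,0,3,0],
    [1,0,0,4,0],
    [1,0,0,4,0],
    [1,0,0,4,0],
    [1,0,0,1,0],
    [1,0,0,0,0],
  ],
)

```text
time: 31.5
tcp_pos: [0.6151, -0.0571, 0.3195]
eef_rot: [-0.039, 0.999, 0.0, 0.0]
ft_force: [0.6, -0.1, 0.1]
width: -0.0002
gripper_force: 0.0
```

```bash
python3 - <<'E'
from h import *
print(manip.get_state()["tcp_pos"],manip.get_state()["ft_force"])
im=cams.camera("wrist");save("pics/w7.png",im)
E
```

```text
[ 0.61511268 -0.05706751  0.31945835] [ 0.62390548 -0.13405389  0.12253186]
```

View pics/w7.png

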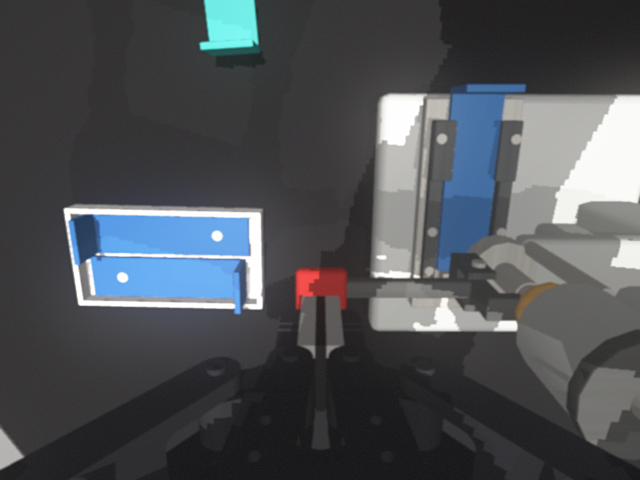

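The closed fingertips sit centred over the red pad (pad at (321,288), tips at (321,300)). The tag is home and the tray is clear. Pressing now.

Request:
servo_tool(
  targets=[
    [1,0,0,1.2,0],
    [1,0,0,1,0],
    [1,0,0,0.3,0],
    [1,0,0,0.3,0],
    [1,0,0,0.3,0],
  ],
)

```text
time: 32.17
tcp_pos: [0.6149, -0.0574, 0.2888]
eef_rot: [-0.039, 0.999, -0.0, 0.0]
ft_force: [-1.6, -2.1, 5.1]
width: -0.0001
gripper_force: 2.7
```

Request:
servo_tool(
  targets=[
    [1,0,0,0.2,0],
    [1,0,0,0.2,0],
    [1,0,0,0.1,0],
    [1,0,0,0,0],
    [1,0,0,0,0],
  ],
)

```text
time: 32.8
tcp_pos: [0.6149, -0.057, 0.2831]
eef_rot: [-0.039, 0.999, 0.0, 0.0]
ft_force: [0.7, -0.6, 0.5]
width: 0.0
gripper_force: 0.5
```

```bash
python3 - <<'E'
from h import *
for n,s in(("top",(215,30)),):
    im=cams.camera("side");save("pics/s8.png",im)
print(manip.get_state()["tcp_pos"])
for f in("side","s4","s8"):
    im=cv2.cvtColor(cv2.imread(f"pics/{f}.png"),cv2.COLOR_BGR2HSV);h=im[...,0].astype(int)
    m=((h<8)|(h>172))&(im[...,1]>120)&(im[...,2]>60);m[:195]=0;m[262:]=0;m[:,:285]=0;m[:,:]&=True;m[:,325:]=0
    ys,xs=np.nonzero(m);print(f,len(xs),xs.mean() if len(xs) else 0,ys.mean() if len(xs) else 0)
E
```

```text
[ 0.61488033 -0.05702043  0.28314865]
side 44 304.84090909090907 224.86363636363637
s4 0 0 0
s8 41 305.0 225.0
```

The striker has fired: in the side view the knob is back at row 225, as at the start. I'll lift off and check.

Request:
servo_tool(
  targets=[
    [1,0,0,-0.5,0],
    [1,0,0,-1.5,0],
    [1,0,0,-3,0],
    [1,0,0,-3,0],
    [1,0,0,0,0],
    [1,0,0,0,0],
  ],
)

```text
time: 33.6
tcp_pos: [0.6146, -0.0569, 0.3629]
eef_rot: [-0.039, 0.999, 0.0, -0.0]
ft_force: [-0.7, -0.2, 0.0]
width: -0.0002
gripper_force: 0.0
```

```bash
python3 - <<'E'
from h import *
print(manip.get_state()["tcp_pos"])
save("pics/w9.png",cams.camera("wrist"))
E
```

```text
[ 0.61457341 -0.05688086  0.36293069]
```

View pics/w9.png

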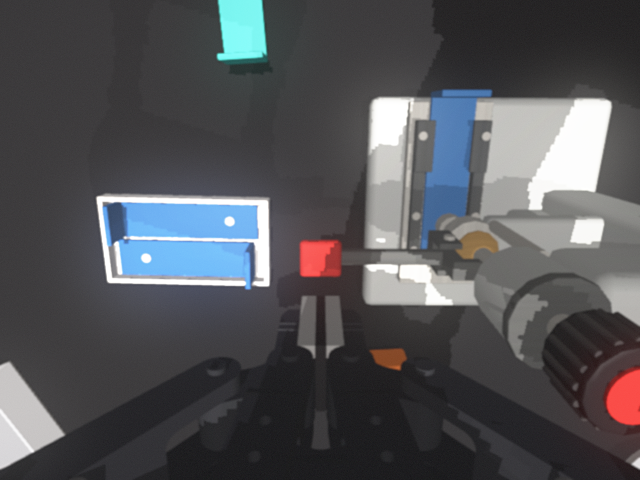

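The tag is home (tab at (461,93)), the knob is down (620,395), the pad is back up (320,258) and nothing is touched. Handing in.

```bash
python3 -c "
from plant import manip
print(manip.job_done())"
```

```text
the job is handed in; nothing more can be done
None
```

I pushed the tag home against the stop at about 6 N and drew the striker until the sear held it at about 33 mm. I then let go, fired it with the trigger pad, and handed the job in at about 34 s; the final wrist view showed the tag home, striker down and trigger back up, but no verdict came back.

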